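Open the label printer for a new roll

TASK

Ready the label printer (the larger of the two) for a new roll: press down its standby button with a fingertip and let it come back up, then push the lid up by the tab at its front and flip it over past upright until it rests fully open by itself. Only push, gently: do not pinch the lid or pick anything up, keep the smaller receipt printer shut, and leave everything else on the counter where it is.

Things in the scene. Friction and masses are not known exactly. Their poses are not given: they have to be found in the camera images.
- label_printer: Larger printer, fixed. Origin: centre of its underside; x to its rear, z up; it stands sideways: its front (-x) faces the world's +y, within 0.4 rad. In mm: grey base x -70 to 110, y -100 to 100, 78 high; front deck x -110 to -70, 45 high; control panel (carries the button) at its side nearer the robot, x -70 to 100, y -100 to -48, top 145 high. White clamshell lid over the rest, y -45 to 100.
- button_top (a point): Centre of the top face of the round white standby button (26 mm across, on a black collar 42 mm across and 12 mm high) on the control panel; in the label printer's frame at (-20, -74, 167) mm when not pressed, level with the top of the lid. It is pressed straight down.
- button (a joint): How far the button is pressed, m: 0 up, 0.006 fully down. A spring returns it: about 1.2 N to start, 4 N fully down. It counts as pressed beyond 0.004.
- lid (a joint): Angle of the label printer's lid, rad: 0 shut, 1.85 fully open against its stop (leaning back past upright). Free hinge, lid about 0.25 kg: it falls shut if let go below about 1.0, and falls back open by itself once past about 1.1.
- lid_hinge (a point): Middle of the lid's hinge line, along the printer's y, at the rear: in the printer's frame at (100, 27.5, 79) mm. The lid opens upward and to the rear about it. The shut lid reaches 175 mm forward of the hinge and 85 mm above it.
- lid_tab (a point): Middle of the front lower edge of the lid's finger tab, a flat lip 70 wide, 6 thick, 36 mm out from the lid's front; moves with the lid. Shut: 211 mm forward of and 42 mm above the hinge, so 121 mm above the counter, with 76 mm clear over the deck below. A fingertip slanted under it from the front can push it up.
- receipt_printer: The smaller printer, black, 180 x 130 mm and 105 mm high, fixed; origin: centre of its underside, front -x. Not part of the job.
- receipt_lid (a joint): Angle of the receipt printer's grey lid, rad: 0 shut. It must stay shut.
- tape_roll: Loose roll of tape lying flat, 96 mm across, 48 mm high; origin: centre of its underside. Leave it.
- pen_cup: Loose pen cup, 68 mm across, 140 mm high with pens, with plain round sides; origin: centre of its underside. Leave it.
- cutter: Loose box cutter lying flat, about 180 mm long along its x, 24 mm wide, 20 mm high; origin near its middle, underside. Leave it.
- parcel: Loose cardboard parcel 70 x 120 x 50 mm high; origin: centre of its underside. Leave it.
- stapler: Loose stapler, 130 mm long along its x, about 60 mm high; origin: centre of its underside. Leave it.
- tape_gun: Loose red tape gun, about 210 mm long along its x, 84 mm wide over the roll, 60 mm high; origin under its base plate. Leave it.

How it is judged:
By the outcome, as a careful person would: the job done as asked, in the order asked, and still so for the second after the job is handed in, with the robot touching nothing.
It also fails if it takes over 51 s, if anything falls off the work surface, if the arm or the gripper's body presses on something with over 40 N, if the wrist force passes 120 N, or if a joint passes its speed limit or range.

ROBOT

A 7-joint arm with a two-finger parallel gripper is mounted at the origin on the work surface. World frame = base frame: x ahead of the robot, y to its left, z up, the work surface at z = 0. Lengths are in m, angles in rad, forces in N, time in s.
With the tool pointing down it reaches from about 0.35 to 0.9 m from the base axis. Payload 19.9 kg.
Tool frame: the origin (TCP) lies between the finger pads; the fingertips stand 19 mm ahead of it and the grasp point (between the pads) is the TCP; z points along the fingers, y is the direction in which the jaws open and shut (so a half turn about z gives the same grasp; the last joint's range is limited). The gripper opens to 94 mm and grips with 3 to 60 N. Pads are 16 mm wide; open, the fingers measure 119 mm over their backs; the gripper's body (75 mm by 177 mm) begins 78 mm behind the grasp point.
Start: joints at [1.238, 0.417, -0.01, 1.614, 0.005, 1.111, -0.053], TCP at [0.18, -0.599, 0.224] pointing down, gripper open.
Joint ranges: [-2.81, 2.81], [-0.39, 2.02], [-1.27, 1.25], [0.06, 2.57], [-1.19, 4.33], [0.19, 2], [-2.82, 2.82]. Speed limits (rad/s): [1.89, 1.89, 2.39, 2.39, 3.01, 3.01, 3.01].

INTERFACE

Orientations are given as a 3x3 rotation matrix whose columns are the frame's x, y, z axes.
In Python, from rig import robot gives the robot as it stands. Calls block until the motion is done:
- robot.move_ptp(position, orientation): joint-space move of the TCP to a pose.
- robot.move_linear(position, velocity=0.15, frame=None, threshold=None): straight line of the TCP; frame=None keeps the orientation; velocity is the mean speed in m/s. With threshold (N) it stops when the force on the tool has changed by that much, and returns True; else False.
- robot.goto_joints(angles): joint-space move.
- robot.gripper_to(opening): finger opening in m; the grip force is fixed at half the most; returns when the fingers have stopped.
- robot.pause(seconds).
- robot.ik(position, orientation): joint angles nearest the present ones, or None.
- robot.get_state(): the state.
- robot.grab_frame(name): name is "scene" or "side" or "wrist"; returns the picture (400x640x3 uint8, red, green, blue); there is no depth.
- robot.camera_info(name): a dict with "fx", "fy", "cx", "cy" (pixels), "rvec" (rotation vector, rad) and "tvec" (3), from world to camera coordinates, as OpenCV has them. Camera axes: x right, y down, z forward; pixel columns grow to the right and rows downward; lengths in m; the calibration is good to about 2 mm. A picture is of the moment at which its call begins: read the wrist's pose just before it. camera_info takes no time and is no camera call; for the wrist camera it gives the pose at the moment of the call.
A pose or a line that the arm cannot do raises robot.PlanningError and nothing moves.
- robot.sign_off(): hands the job in, once; it reports no verdict.
The state is a dict: "time": time; "qpos": joint angles; "joint_vel": joint speeds; "effort": joint torques, N m; "ee_pos": TCP position; "tool_rot": TCP orientation; "force": force on the tool from outside, world axes, zero at the start; "moment": the same for the moment, N m; "opening": finger opening in m.
Only numpy, scipy, OpenCV 4.12 (cv2) and the standard library are available. Lean on these libraries where they do the work, as an engineer would, in place of code of your own. Each camera call takes 0.05 s, during which the arm holds its last target. There are 200 camera calls.

## Working session

There is one attempt and no reset: what is moved stays moved. The work goes in short steps, each a Python script; the robot and the scene stay as the last script left them, time stands still between calls to the robot, and variables do not carry over. Pictures are saved under pics/ and viewed, about 8 in all and at most 12, crops included, and the job is handed in when it is done.

```bash
mkdir -p pics; ls; python3 - <<'E'
from rig import robot
import cv2
for n in("scene","side"):
    f=robot.grab_frame(n);cv2.imwrite(f"pics/{n}0.png",f[:,:,::-1]);print(robot.camera_info(n))
print(robot.get_state()["time"])
E
```

```text
pics
{'fx': 385.0903677096129, 'fy': 385.0903677096129, 'cx': 319.4763000477041, 'cy': 194.2091516869792, 'rvec': array([ 2.17840922,  1.00346938, -0.4274384 ]), 'tvec': array([-0.39616364, -0.23583404,  1.51935265])}
{'fx': 454.488112615165, 'fy': 454.488112615165, 'cx': 315.43553583447914, 'cy': 202.59472084810346, 'rvec': array([ 0.32444965, -2.75819501,  1.25680605]), 'tvec': array([0.5901132 , 0.17514848, 1.45480924])}
0.1
```

View pics/scene0.png

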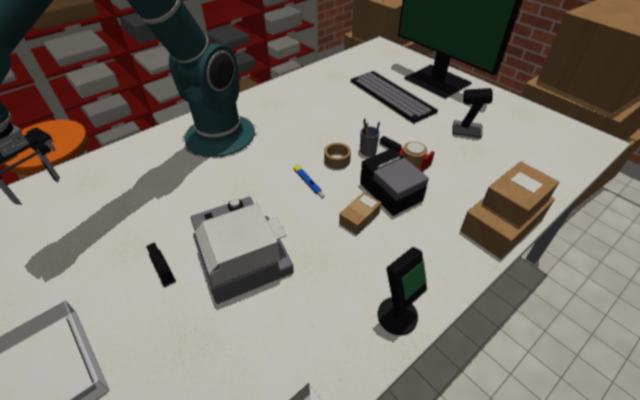

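View pics/side0.png

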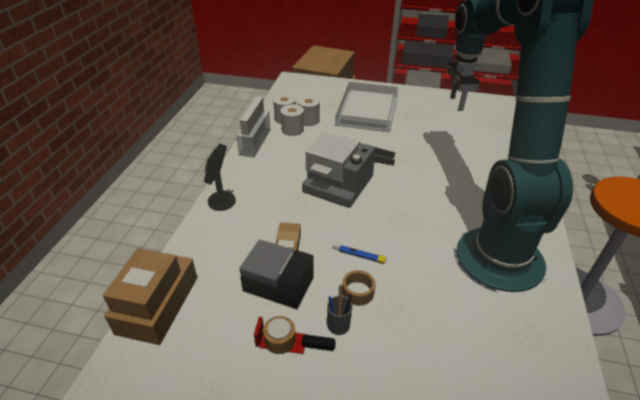

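The label printer is at about (240,250) in the scene picture, with its button near (235,205) and its tab near (280,228). In the side picture the button is near (356,158) and the tab near (320,169). I'll zoom in on both.

```bash
python3 - <<'E'
import cv2,numpy as np
a=cv2.imread("pics/scene0.png")[185:310,180:305];b=cv2.imread("pics/side0.png")[120:220,295:395]
f=lambda m:cv2.resize(m,(400,400),interpolation=cv2.INTER_CUBIC)
cv2.imwrite("pics/crop0.png",np.hstack([f(a),f(b)]))
E
```

```text
(no output)
```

View pics/crop0.png

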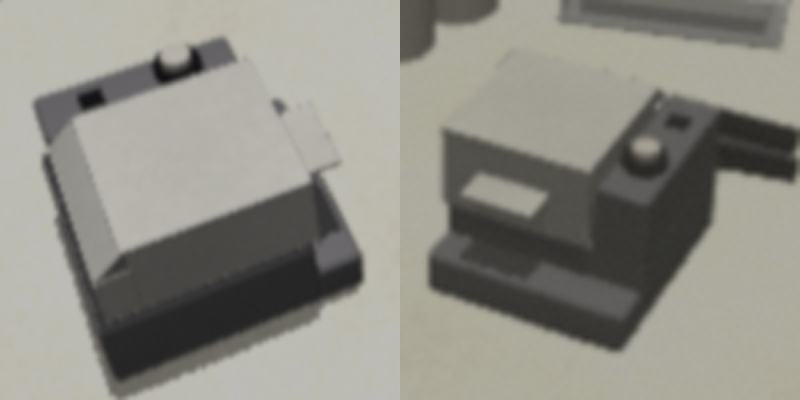

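The zoom shows the button top at scene (235.0,200.6) and side (356.8,155.8). The middle of the tab's front edge is at scene (281.9,226.2) and side (319.5,171.2). In the side view the deck's front corners are at (354.5,194.3) and (302.5,185.5).

```bash
cat >h.py <<'E'
import numpy as np,cv2
from rig import robot
def ray(n,uv,ci=None):
    c=ci or robot.camera_info(n);R=cv2.Rodrigues(c["rvec"])[0]
    d=R.T@[(uv[0]-c["cx"])/c["fx"],(uv[1]-c["cy"])/c["fy"],1]
    return -R.T@c["tvec"],d/np.linalg.norm(d)
def onz(n,uv,z,ci=None):
    o,d=ray(n,uv,ci);return o+d*(z-o[2])/d[2]
def tri(rs):
    P=[np.eye(3)-np.outer(d,d) for o,d in rs]
    return np.linalg.solve(sum(P),sum(p@o for p,(o,d) in zip(P,rs)))
def fit(loc,W):
    "2D rigid fit -> yaw, origin xy"
    loc,W=np.array(loc)[:,:2],np.array(W)[:,:2];a=loc-loc.mean(0);b=W-W.mean(0)
    y=np.arctan2((a[:,0]*b[:,1]-a[:,1]*b[:,0]).sum(),(a*b).sum())
    R=np.array([[np.cos(y),-np.sin(y)],[np.sin(y),np.cos(y)]]);t=W.mean(0)-R@loc.mean(0)
    return y,t,W-(loc@R.T+t)
E
python3 - <<'E'
from h import *
np.set_printoptions(precision=4,suppress=True)
B={"scene":(235,200.6),"side":(356.8,155.8)};T={"scene":(281.9,226.2),"side":(319.5,171.2)}
b=tri([ray(k,v) for k,v in B.items()]);t=tri([ray(k,v) for k,v in T.items()])
print(b,t)
for k in B: print(k,onz(k,B[k],.167),onz(k,T[k],.126))
d1=onz("side",(354.5,194.3),.045);d2=onz("side",(302.5,185.5),.045);print(d1,d2)
L=[(-.02,-.074),(-.111,.0275),(-.11,-.1),(-.11,.1)]
print(fit(L,[b,t,d1,d2]));print(fit(L[:2],[b,t]))
E
```

```text
[ 0.5098 -0.2093  0.1663] [ 0.6302 -0.1483  0.1221]
scene [ 0.5126 -0.2091  0.167 ] [ 0.6364 -0.149   0.126 ]
side [ 0.5085 -0.2106  0.167 ] [ 0.6269 -0.1462  0.126 ]
[ 0.4985 -0.1474  0.045 ] [ 0.6911 -0.1523  0.045 ]
(np.float64(-1.6802715130294734), array([ 0.5844, -0.2528]), array([[-0.0032,  0.0155],
       [ 0.0064, -0.0028],
       [ 0.0015, -0.0149],
       [-0.0047,  0.0021]]))
(np.float64(-1.8323646856109432), array([ 0.5755, -0.2481]), array([[ 0.0006,  0.0003],
       [-0.0006, -0.0003]]))
```

```bash
python3 - <<'E'
from h import *
np.set_printoptions(precision=4,suppress=True)
b=np.array([ 0.5098,-0.2093]);t=np.array([ 0.6302,-0.1483])
d1=onz("side",(349.25,200.5),.045);d2=onz("side",(302.5,185.5),.045);print(d1,d2)
L=[(-.02,-.074),(-.111,.0275),(-.11,-.1),(-.11,.1)]
print(fit(L,[b,t,d1,d2]));
E
```

```text
[ 0.5108 -0.1097  0.045 ] [ 0.6911 -0.1523  0.045 ]Traceback (most recent call last):
  File "<stdin>", line 6, in <module>
  File "h.py", line 14, in fit
    loc,W=np.array(loc)[:,:2],np.array(W)[:,:2];a=loc-loc.mean(0);b=W-W.mean(0)
                              ~~~~~~~~^^^
ValueError: setting an array element with a sequence. The requested array has an inhomogeneous shape after 1 dimensions. The detected shape was (4,) + inhomogeneous part.
```

Yaw is about -1.81, from the button, tab and deck edge, which now agree. Next I check IK for the lid arc, then go above the button and take a wrist look.

```bash
cat >>h.py <<'E'
class P:  # label printer pose and lid poses
    def __init__(s,yaw,t): s.yaw=yaw;s.t=np.array([*t,0.]);c,n=np.cos(yaw),np.sin(yaw);s.R=np.array([[c,-n,0],[n,c,0],[0,0,1.]])
    def w(s,p): return s.R@np.array(p)+s.t
    def lid(s,th,phi,sg=1,d=.015,off=0.,y=.0275):
        "TCP pose with fingertip's upper corner under the tab at lid angle th; off = gap below contact, m"
        E=np.array([.211*np.cos(th)-.042*np.sin(th),.211*np.sin(th)+.042*np.cos(th)])
        a=max(phi,th);u=np.array([np.cos(phi),np.sin(phi)]);n=np.array([-np.sin(phi),np.cos(phi)])
        C=E-d*np.array([np.cos(a),np.sin(a)])-off*np.array([-np.sin(th),np.cos(th)])
        T=C-.008*n+.019*u
        z=s.R@[u[0],0,-u[1]];yy=sg*s.R@[0,1.,0]
        return s.w([.1-T[0],y,.079+T[1]]),np.column_stack([np.cross(yy,z),yy,z])
E
python3 - <<'E'
from h import *
np.set_printoptions(precision=3,suppress=True)
yaw=-1.815
R2=P(yaw,(0,0)).R[:2,:2]
t=np.mean([np.array([.5098,-.2093])-R2@[-.02,-.074],np.array([.6302,-.1483])-R2@[-.111,.0275]],0);print(t)
p=P(yaw,t)
s=robot.get_state();print(s["tool_rot"])
for phi in(.4,.6,.8,1.0):
  for sg in(1,-1):
    print(phi,sg,[None if (q:=robot.ik(*p.lid(th,phi,sg))) is None else q for th in(-.1,.6,1.35)])
robot.gripper_to(0)
b=p.w([-.02,-.074,.167])
robot.move_ptp(b+[-0.0,0,.12],s["tool_rot"])
ci=robot.camera_info("wrist");f=robot.grab_frame("wrist");cv2.imwrite("pics/w1.png",f[:,:,::-1])
s=robot.get_state();print(b,s["ee_pos"],s["time"],s["opening"])
R=cv2.Rodrigues(ci["rvec"])[0]
for q in(b,p.w([-.111,.0275,.124])):
  c=R@q+ci["tvec"];print(c[:2]/c[2]*ci["fx"]+[ci["cx"],ci["cy"]])
import pickle;pickle.dump((ci,t),open("ci.pkl","wb"))
E
```

```text
[ 0.577 -0.248]
[[ 0.958  0.288 -0.   ]
 [ 0.288 -0.958  0.001]
 [-0.    -0.001 -1.   ]]
0.4 1 [array([-0.05 ,  0.988, -0.3  ,  1.464,  1.127,  1.708, -1.042]), array([ 0.047,  0.767, -0.316,  1.542,  1.153,  1.73 , -0.879]), array([ 0.201,  0.631, -0.244,  1.627,  1.225,  1.582, -0.741])]
0.4 -1 [array([ 0.206,  1.109, -0.73 ,  1.453,  1.396,  1.968,  2.03 ]), array([ 0.305,  0.874, -0.729,  1.531,  1.362,  1.951,  2.202]), array([ 0.628,  0.813, -0.908,  1.611,  1.538,  1.931,  2.353])]
0.6 1 [array([ 0.022,  0.895, -0.35 ,  1.51 ,  1.052,  1.57 , -0.997]), array([ 0.14 ,  0.687, -0.389,  1.548,  1.058,  1.623, -0.813]), array([ 0.311,  0.564, -0.333,  1.601,  1.107,  1.497, -0.636])]
0.6 -1 [array([ 0.347,  1.087, -0.91 ,  1.497,  1.396,  1.907,  2.043]), array([ 0.452,  0.848, -0.908,  1.536,  1.321,  1.892,  2.237]), array([ 0.768,  0.812, -1.086,  1.585,  1.472,  1.884,  2.416])]
0.8 1 [array([ 0.094,  0.806, -0.372,  1.552,  0.95 ,  1.417, -0.923]), array([ 0.294,  0.637, -0.53 ,  1.547,  0.98 ,  1.543, -0.749]), array([ 0.357,  0.5  , -0.306,  1.569,  0.924,  1.386, -0.492])]
0.8 -1 [array([ 0.496,  1.091, -1.089,  1.536,  1.396,  1.846,  2.066]), array([ 0.604,  0.851, -1.087,  1.536,  1.277,  1.835,  2.272]), array([ 0.837,  0.733, -1.086,  1.552,  1.294,  1.73 ,  2.501])]
1.0 1 [array([ 0.189,  0.733, -0.405,  1.586,  0.836,  1.272, -0.823]), array([ 0.413,  0.587, -0.595,  1.545,  0.85 ,  1.437, -0.652]), array([ 0.405,  0.456, -0.262,  1.529,  0.714,  1.303, -0.322])]
1.0 -1 [array([ 0.58 ,  1.003, -1.089,  1.572,  1.262,  1.65 ,  2.127]), array([ 0.688,  0.775, -1.087,  1.535,  1.118,  1.667,  2.354]), array([ 0.915,  0.679, -1.086,  1.51 ,  1.112,  1.604,  2.612])]
[ 0.51  -0.211  0.167] [ 0.509 -0.212  0.287] 3.425 0.0003408953442404422
[317.721 200.064]
[286.915  36.134]
```

View pics/w1.png

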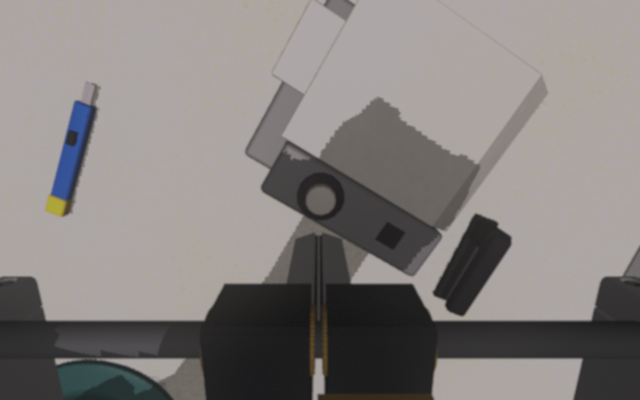

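The wrist view shows the button at (320.5,200), about 3 px from the prediction. The panel's outer edge runs (264,188)–(413,275) and the tab's front corner is at (274,74). I use these to refine the pose.

```bash
python3 - <<'E'
from h import *
import pickle;ci,_=pickle.load(open("ci.pkl","rb"))
np.set_printoptions(precision=4,suppress=True)
o=lambda u,z:onz("wrist",u,z,ci)[:2]
b=o((320.5,200),.167);e=[o(u,.145) for u in((264,188),(413,275))];tb=o((274,74),.127)
d=e[1]-e[0];print(b,e,np.linalg.norm(d),np.arctan2(d[1],d[0]),tb)
y,t,r=fit([(-.02,-.074),(-.07,-.1),(.1,-.1),(-.111,-.0075)],[b,*e,tb]);print(y,t,r)
E
```

```text
[ 0.5105 -0.2129] [array([ 0.5011, -0.1632]), array([ 0.4596, -0.3206])] 0.16281420155545587 -1.8286034538366691 [ 0.5974 -0.1446]
-1.8219243019161766 [ 0.579  -0.2522] [[-0.0018  0.0016]
 [ 0.0015 -0.0036]
 [ 0.0023  0.0037]
 [-0.002  -0.0017]]
```

```bash
python3 - <<'E'
from h import *
b=[.5107,-.2126]
robot.move_linear([*b,.167+.019+.008],.1)
print(robot.get_state()["force"])
hit=robot.move_linear([*b,.157+.019],.012,threshold=5.5)
s=robot.get_state();print(hit,s["ee_pos"],s["force"],s["time"])
robot.pause(.15);s=robot.get_state();print(s["ee_pos"],s["force"])
robot.move_linear([*b,.26],.1);s=robot.get_state();print(s["force"],s["time"])
E
```

```text
[0.69506405 0.77793578 0.26772694]
True [ 0.51072775 -0.21263443  0.1802512 ] [-1.28598822  0.21677553  6.6857612 ] 5.5833
[ 0.51070167 -0.21260976  0.18023093] [-1.17124736  0.29328691  6.86467294]
[-0.40669686  0.16315466  0.11890337] 6.6833
```

The button went fully down: tip at 0.161 m with 6.7 N, then released. Now for the tab: approach from the front and start lifting.

```bash
cat >>h.py <<'E'
p=P(-1.822,(.578,-.2505));phi=.7
E
python3 - <<'E'
from h import *
np.set_printoptions(precision=3,suppress=True)
x0,R=p.lid(0,phi,off=.02)
pre=x0-.11*R[:,2]
robot.move_ptp(pre+[0,0.0,.10],R)
robot.move_linear(pre,.15)
robot.move_linear(x0,.08,threshold=6)
s=robot.get_state();print(s["time"],s["ee_pos"]-x0,s["force"])
for th,off in[(0,.008),(.0,0),(.12,0),(.24,0),(.36,0)]:
    x,_=p.lid(th,phi,off=off);robot.move_linear(x,.06,threshold=15)
    s=robot.get_state();print(th,s["ee_pos"]-x,s["force"],s["time"])
for n in("side","scene"): cv2.imwrite(f"pics/{n}2.png",robot.grab_frame(n)[:,:,::-1])
a=cv2.imread("pics/scene2.png")[130:310,170:350];b=cv2.imread("pics/side2.png")[80:220,265:405]
f=lambda m:cv2.resize(m,(400,400),interpolation=cv2.INTER_CUBIC)
cv2.imwrite("pics/crop2.png",np.hstack([f(a),f(b)]))
E
```

```text
9.9667 [0. 0. 0.] [0.106 0.341 0.033]
0 [0.    0.    0.001] [-0.639  0.788  0.809] 10.3167
0.0 [0. 0. 0.] [ 0.495  2.294 -1.225] 10.6
0.12 [ 0. -0.  0.] [ 1.349  0.515 -1.273] 11.1833
0.24 [ 0. -0.  0.] [ 1.26   0.505 -1.017] 11.7667
0.36 [ 0. -0.  0.] [ 1.111  0.515 -0.63 ] 12.35
```

View pics/crop2.png

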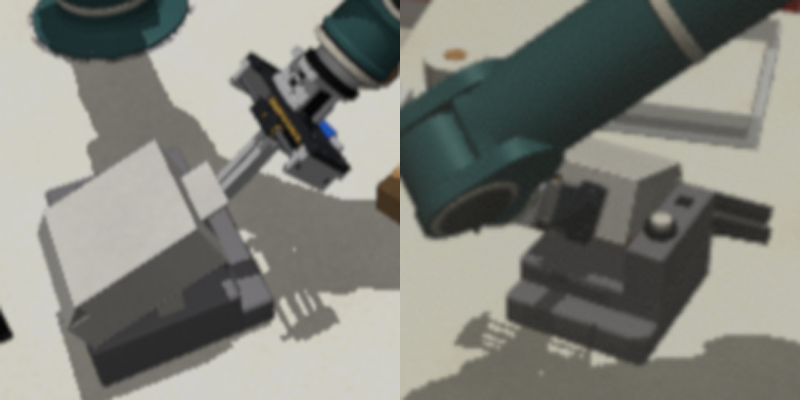

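The view shows the lid raised on the fingertip by about 0.35 rad, the finger under the tab at crop (222,190), and small forces. I'll continue the arc.

```bash
python3 - <<'E'
from h import *
np.set_printoptions(precision=3,suppress=True)
for th in np.r_[.48:1.45:.12,1.42]:
    x,_=p.lid(th,phi);h=robot.move_linear(x,.07,threshold=15)
    s=robot.get_state();print(round(th,2),h,s["ee_pos"]-x,s["force"],s["time"])
    if h: break
robot.pause(.3)
for n in("side","scene"): cv2.imwrite(f"pics/{n}3.png",robot.grab_frame(n)[:,:,::-1])
a=cv2.imread("pics/scene3.png")[130:310,170:350];b=cv2.imread("pics/side3.png")[80:220,265:405]
f=lambda m:cv2.resize(m,(400,400),interpolation=cv2.INTER_CUBIC)
cv2.imwrite("pics/crop3.png",np.hstack([f(a),f(b)]))
E
```

```text
0.48 False [ 0. -0.  0.] [ 0.925  1.527 -0.955] 12.9667
0.6 False [-0. -0.  0.] [0.615 0.501 0.29 ] 13.4833
0.72 False [-0. -0.  0.] [0.528 0.492 0.696] 14.0
0.84 False [-0. -0.  0.] [ 0.378  0.521 -0.017] 14.4917
0.96 False [-0. -0.  0.] [ 0.054 -0.296  0.247] 14.9833
1.08 False [-0. -0.  0.] [-0.068 -0.238  0.714] 15.475
1.2 False [-0. -0.  0.] [-0.274  0.448 -0.297] 15.9667
1.32 False [-0. -0.  0.] [ 0.319  0.973 -0.165] 16.4583
1.44 False [-0. -0.  0.] [-0.705  0.497  0.233] 16.95
1.42 False [0.    0.001 0.   ] [-0.287 -0.139 -0.349] 17.2
```

View pics/crop3.png

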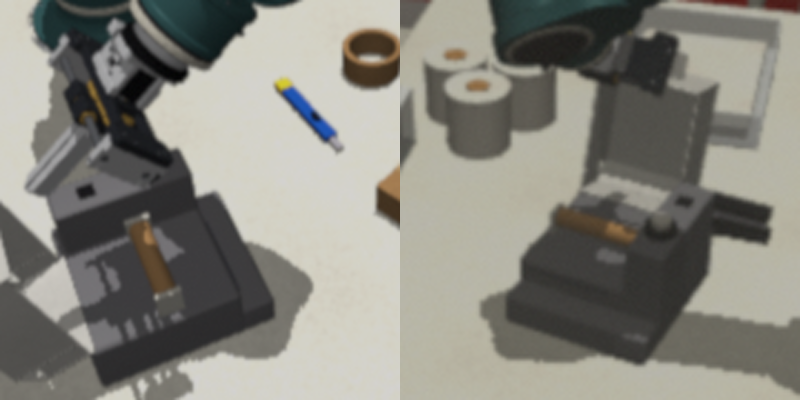

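The lid has flipped over, and the roll bay is visible at scene crop (150,260). I'll back the tool off along its own axis and check.

```bash
python3 - <<'E'
from h import *
s=robot.get_state()
x=s["ee_pos"]-.12*s["tool_rot"][:,2]+[0,0,.03]
robot.move_linear(x,.12)
robot.move_linear(x+p.R@[-.06,-.04,.05],.12)
robot.pause(.5)
s=robot.get_state();print(s["ee_pos"],s["force"],s["time"])
A=[robot.grab_frame(n)[:,:,::-1] for n in("scene","side")]
r=lambda m:cv2.resize(m,(800,500))[60:360] if 0 else m
a=cv2.resize(A[0][100:340,100:500],(800,480))[:300*2]
cv2.imwrite("pics/fin_side.png",cv2.resize(A[1],(800,500)));cv2.imwrite("pics/fin_scene.png",a)
# displacement check: changed pixels around loose items against the first pictures
for n,img in zip(("scene","side"),A):
    o=cv2.imread(f"pics/{n}0.png")
    rs={"scene":[(290,160,330,200),(320,135,355,170),(355,115,440,215),(335,190,382,235),(140,235,180,290)],"side":[(330,240,390,266),(335,268,380,335),(240,235,316,355),(372,142,398,168)]}[n]
    print(n,[round(float(np.abs(o[b:d,a:c].astype(int)-img[b:d,a:c]).mean()),1) for a,b,c,d in rs])
E
```

```text
[ 0.58064551 -0.18992145  0.4424792 ] [0.89087345 0.22410327 0.59538569] 20.3083
scene [12.0, 9.3, 8.3, 11.2, 62.6]
side [6.5, 5.7, 5.2, 4.4]
```

View pics/fin_scene.png

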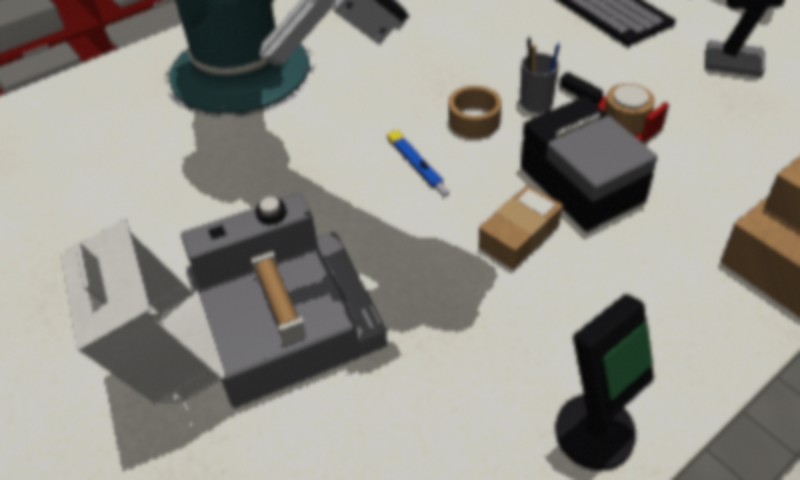

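View pics/fin_side.png

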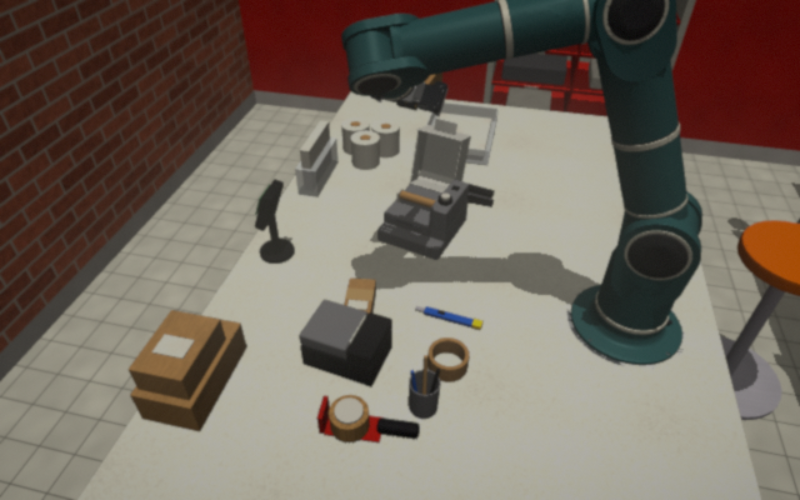

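The scene view shows the lid open and leaning back at about (140,310), with the button up at (270,207). The receipt printer is shut, nothing appears to have moved, and the arm is clear. I'm handing in.

```bash
python3 -c "
from rig import robot
print(robot.sign_off())"
```

```text
the job is handed in; nothing more can be done
None
```

The label printer is ready for its new roll, and I handed the job in at about 20 s of the 51 s allowed.

- **Button:** I pressed it with the closed fingertips until it bottomed out, with the tip about 5.8 mm below the unpressed top at 6.7 N. I then released it, and the last picture shows it back up.
- **Lid:** I pushed the lid up by its tab along its arc to about 1.4 rad. Wrist force stayed below about 3 N wherever I read it. The lid fell back by itself, and I backed the arm clear.
- **Last checks:** The final pictures show the lid resting open past upright with the arm clear of it, and the receipt printer shut. The wrist force reads about 1 N, the same as when nothing is touched.
- **Loose items:** All of them look unmoved. Comparing the pictures with the first ones showed a large change only around the stapler in the scene view, where the open lid and its shadow now block it. The side view of the stapler showed no real change.
- **Limits of the checks:** I judged the lid's final angle by eye and did not measure it. An early reading of a deck corner disagreed by 0.15 rad; I had misread the corner, and the corrected reading agreed.

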